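Set the telescopic length stop one hole longer and bring the block up to it

TASK

Lengthen the telescopic length stop by one hole: press its spring pin flush with the tube, slide the tube outward past it and let the pin snap up again through the very next hole, no farther. Then slide the loose steel block along the bench until one of its upright sides rests flat against the outer face of the stop plate, about in line with the tube, and leave it lying there.

Things in the scene. Friction and masses are not known exactly. Their poses are not given: they have to be found in the camera images.
- length_stop: Length stop bolted to the bench: grey cast bracket (56 x 100 mm foot, 49 mm high) with a fixed level steel bar on which a square steel tube slides: 40 mm wide, 96 mm long, top face 42 mm above the bench, three 13 mm holes in its 3 mm top wall at 30 mm pitch. Origin on the bench under the bracket; x along the bar, outward, the way the tube lengthens; y level across; z up.
- tube (a joint): Outward slide (m) of the tube: 0 = pin in the hole nearest the stop plate (the start), 0.030 = in the next, 0.060 = in the last. Friction about 2 N; stays where left. Locked while the pin stands more than about 2 mm above flush. With the pin flush, about 10 N sidewise cams it under the wall; it snaps up by itself at the next hole and locks the tube within 1 mm.
- plate_back (a point): Inner side of the upper rim of the stop plate (dark steel, 70 mm wide, 8 mm thick, 2 to 58 mm above the bench, fixed across the tube's outer end), 8 mm above the tube's top face, on the centre line. This 16 mm high rim is 16 mm from the centre of the first hole, so a blunt tip pressing the pin can at once push outward on it. Moves with the tube.
- plate_face (a point): Centre of the outer face of the stop plate, 30 mm above the bench; x points outward. Moves with the tube.
- pin_top (a point): Top of the domed steel spring pin, 12 mm diameter, which stands in the fixed inner bar 109 mm out along x from the origin of the length stop and comes up through the tube's hole; 7 mm above the tube's top face (49 mm above the bench) when up.
- pin (a joint): How far the pin is pressed down (m): 0 = fully up, 0.007 = flush with the tube's top face, about 0.010 while the tube's wall lies over it. Spring force 2 N at 0, 4.5 N at flush.
- steel_block: Loose dark flat steel block, 75 x 60 x 24 mm along its x, y, z, about 0.6 kg, lying on the bench out beyond the stop plate. Origin at the centre of its underside.
Not all that is in view belongs to the job. There is more than one size of the steel_block; the job needs the largest.

How it is judged:
By the outcome, as a careful person would: the job done as asked, in the order asked, and still so for the second after the job is handed in, with the robot touching nothing.
It also fails if it takes over 43 s, if anything falls off the work surface, if the arm or the gripper's body presses on something with over 40 N, if the wrist force passes 120 N, or if a joint passes its speed limit or range.

ROBOT

A 6-joint arm with a two-finger parallel gripper is mounted at the origin on a cart in front of the work surface, level with it; the furniture and walls round the work are solid. World frame = base frame: x ahead of the robot, y to its left, z up, the work surface at z = 0. Lengths are in m, angles in rad, forces in N, time in s.
With the tool pointing down it reaches from about 0.35 to 0.725 m from the base axis. Payload 6 kg.
Tool frame: the origin (TCP) lies at the very end of the fingers, on their centre line; the grasp point (between the pads) lies robot.hold_point_z behind it (robot.hold_point_z is the distance from the TCP to the grasp point, in m); z points along the fingers, y is the line along which they close (so a half turn about z gives the same grasp; the last joint's range is limited). The gripper opens to 85 mm and grips with 20 to 120 N. Pads are 22 mm wide; open, the fingers measure 114 mm over their backs; the gripper's body (76 mm by 85 mm) begins 54 mm behind the grasp point. The pads swing forward as they close: fully open they stand 13 mm farther back than shut.
Start: joints at [1.596, 0.04, 0.085, 0, -1.615, -0.334], TCP at [0.182, 0.572, 0.231] pointing down, gripper open.
Joint ranges: [-2.56, 2.56], [-1.29, 2.01], [-1.08, 1.49], [-3.29, 1.98], [-2.81, -0.18], [-2.99, 2.99]. Speed limits (rad/s): [2.57, 2.57, 3.01, 3.14, 3.14, 3.14].

INTERFACE

Orientations are given as a rotation vector (axis times angle).
In Python, from bench import robot, optics gives the robot as it stands. The module is installed in compiled form; this text tells all that it offers.
- The arm moves only by the tool apply_moves, never from a script. Its argument "rows" is a list that holds one entry, the list of rows, each a list of 7 numbers: the shift along the world's x, y, z as a fraction of full scale, then the turn, a rotation vector about the world's x, y, z as a fraction of full scale, then the closure, from 0 (fully open) to 1 (shut). In form: [[[dx, dy, dz, rx, ry, rz, gripper], ...]]. A call has 1 to 10 rows; each row shifts and turns the commanded pose from where the row before left it; what a row does not reach is not made up. Full scale, the value 1, is 250 mm for a shift and 90 degrees for a turn. A row lasts 1/8 s, in which the tool goes at most 62.5 mm and 10.7 degrees, less where a joint would pass 70% of its speed; a pose out of reach is approached as far as the arm can. A call with a number of a shift or a turn outside -1 to 1 is refused whole. A call with a gripper value outside its range is refused whole. The fingers move at their own pace and stop on an object; "squeeze" is the grip in N (left out, the last holds). Time passes only in rows, so rows that do not move let the fingers close. It gives the time, the measured TCP pose, the force, the opening and the grip force at its end, in the units of the state.
- robot.read_state(): the state, without advancing time (a new reading comes with each control period).
- optics.read_camera(name): name is "scene" or "top" or "wrist"; returns a dict with "image" (400x640x3 uint8, red, green, blue), "fx", "fy", "cx", "cy" (pixels), "distortion" ([k1, k2, p1, p2, k3] as OpenCV has them; the pictures are not rectified), "R" (3x3) and "t" (3): a world point X has camera coordinates R X + t. Camera axes: x right, y down, z forward; pixel columns grow to the right and rows downward; lengths in m; the calibration is good to about 2 mm. A picture is of the moment at which its call begins. There is no depth.
- robot.job_done(): hands the job in; it is judged then, once.
The state is a dict: "time": time; "joint_pos": joint angles; "joint_vel": joint speeds; "joint_torque": joint torques, N m; "ee_pos": TCP position; "tcp_rot": TCP orientation; "force": force on the tool from outside, world axes, zero at the start; "ft_torque": the same for the moment, N m; "finger_gap": finger opening in m; "finger_force": force on a finger pad.
Only numpy, scipy, OpenCV 4.12 (cv2) and the standard library are available. Lean on these libraries where they do the work, as an engineer would, in place of code of your own. Each camera call takes 0.05 s, during which the arm holds its last target. There are 200 camera calls.

## Working session

There is one attempt and no reset: what is moved stays moved. The work goes in short steps, Python scripts to look and compute and a tool call to move; the robot and the scene stay as the last step left them, time stands still between calls to the robot, and variables do not carry over. Pictures are saved under pics/ and viewed, at most 10 in all, crops included, and the job is handed in when it is done.

Besides the shell and the picture viewer there is one more tool, called by a JSON object that holds its "name" and its "arguments". apply_moves: Moves the arm, as the interface text tells. Its arguments: {"type":"object","properties":{"rows":{"type":"array"},"squeeze":{"type":"number"}},"required":["rows"]}

```bash
mkdir -p pics; cat > h.py <<'E'
import numpy as np, cv2
from bench import robot, optics
def cam(n, f=None):
    c=optics.read_camera(n)
    if f: cv2.imwrite('pics/'+f, c['image'][:,:,::-1])
    return c
def ray(c,uv):
    K=np.array([[c['fx'],0,c['cx']],[0,c['fy'],c['cy']],[0,0,1]])
    p=cv2.undistortPoints(np.array([[uv]],float),K,np.array(c['distortion']))[0,0]
    R=np.array(c['R']);t=np.array(c['t'])
    return -R.T@t, R.T@np.array([p[0],p[1],1])
def onz(c,uv,z):
    o,d=ray(c,uv); return o+d*(z-o[2])/d[2]
E
python3 - <<'E'
from h import *
s=robot.read_state(); print({k:np.round(v,3) for k,v in s.items()}, robot.hold_point_z)
cam('top','top1.png');cam('scene','scene1.png')
E
```

```text
{'time': np.float64(0.0), 'joint_pos': array([ 1.596,  0.041,  0.084, -0.   , -1.616, -0.334]), 'joint_vel': array([ 0.   , -0.   ,  0.002,  0.001, -0.   , -0.003]), 'joint_torque': array([ 1.0000e-03, -3.6819e+01,  3.4741e+01,  6.9320e+00, -5.0000e-03,
       -0.0000e+00]), 'ee_pos': array([0.182, 0.571, 0.23 ]), 'tcp_rot': array([ 3.102, -0.483, -0.   ]), 'force': array([ 0.17 ,  0.117, -0.706]), 'ft_torque': array([ 0.003, -0.039, -0.011]), 'finger_force': np.float64(0.0), 'finger_gap': np.float64(0.085)} 0.0187
```

View pics/top1.png

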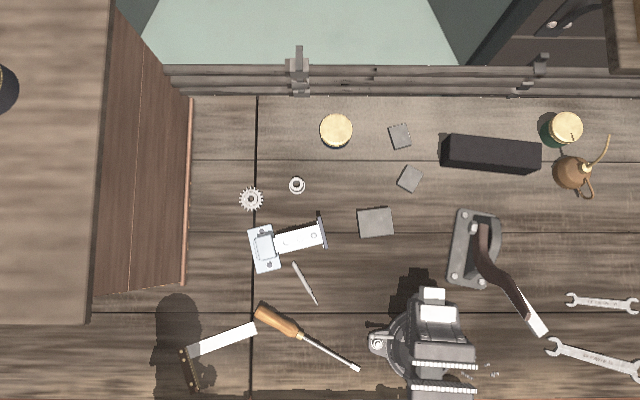

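View pics/scene1.png

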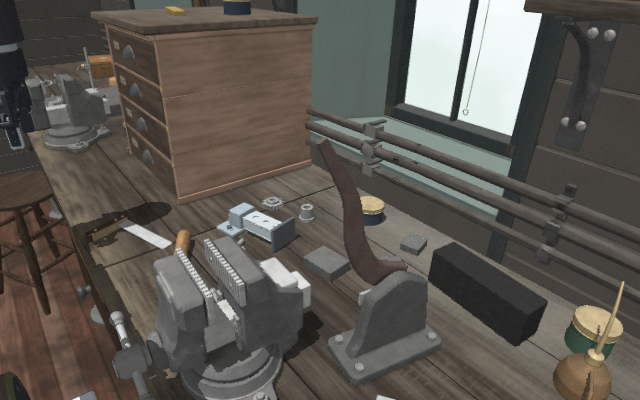

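The top view shows the stop's bracket at about (265,248), the plate at (322,230) and the largest block at (376,222). I'll enlarge that area and work out world positions.

```bash
python3 - <<'E'
from h import *
c=cam('top'); im=c['image'][:,:,::-1]
cv2.imwrite('pics/crop1.png',cv2.resize(im[190:290,235:405],None,fx=4.7,fy=4.7,interpolation=cv2.INTER_CUBIC))
for n,uv,z in [('brk',(265,248),.049),('plate',(322,230),.058),('block',(376,222),.024)]: print(n,onz(c,uv,z).round(4))
print('campos',(-np.array(c['R']).T@c['t']).round(3))
g=cv2.cvtColor(im,cv2.COLOR_BGR2GRAY)
hsv=cv2.cvtColor(np.ascontiguousarray(im),cv2.COLOR_BGR2HSV)
print(hsv[222,376],hsv[215,350],hsv[240,300],hsv[200,340], hsv[228,322])
m=((hsv[...,1]<25)&(hsv[...,2]<130)&(hsv[...,2]>60)).astype(np.uint8)
m[:, :345]=0;m[:,410:]=0;m[:195]=0;m[245:]=0
cs,_=cv2.findContours(m,cv2.RETR_EXTERNAL,cv2.CHAIN_APPROX_NONE)
k=max(cs,key=cv2.contourArea);r=cv2.minAreaRect(k);print(r)
P=np.array([onz(c,p,.024)[:2] for p in cv2.boxPoints(r)]);print(P.round(4),P.mean(0).round(4),np.linalg.norm(np.diff(P,axis=0),axis=1))
E
```

```text
brk [0.5398 0.408  0.049 ]
plate [0.5774 0.2882 0.058 ]
block [0.5974 0.1697 0.024 ]
campos [0.517 0.296 0.952]
[  8  16 176] [ 13  48 138] [120   1 255] [ 12  54 132] [132  15 174]
((368.0, 237.0), (0.0, 0.0), 0.0)
[[0.5646 0.1877]
 [0.5646 0.1877]
 [0.5646 0.1877]
 [0.5646 0.1877]] [0.5646 0.1877] [0. 0. 0.]
```

View pics/crop1.png

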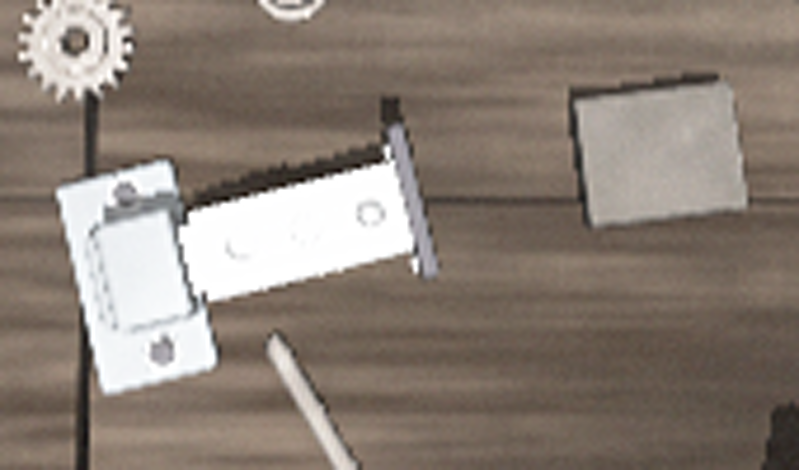

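The crop shows the pin dome at (371,213), the plate rim from (394,123) to (432,277), and block top corners at (577,100), (728,82), (747,208) and (592,227). The tube's edges run from (208,300) to (414,253) and from (183,210) to (385,160).

```bash
python3 - <<'E'
from h import *
c=cam('top')
f=lambda x,y,z: onz(c,((x+.5)/4.7-.5+235,(y+.5)/4.7-.5+190),z)[:2]
print('pin',f(371,213,.047))
pl=[f(394,123,.058),f(432,277,.058)];print('plate',pl,np.mean(pl,0), np.linalg.norm(pl[1]-pl[0]))
A=lambda v:np.degrees(np.arctan2(v[1],v[0]))
print('plate normal',A(pl[0]-pl[1])-90,'tube',A(f(414,253,.042)-f(208,300,.042)),A(f(385,160,.042)-f(183,210,.042)))
print('foot',A(f(105,393,.01)-f(60,190,.01)))
B=[f(577,100,.024),f(728,82,.024),f(747,208,.024),f(592,227,.024)]
print('block',B,np.mean(B,0),[np.linalg.norm(B[i]-B[i-1]) for i in range(4)],[A(B[i]-B[i-1]) for i in range(4)])
E
```

```text
pin [0.56761482 0.30600982]
plate [array([0.60732171, 0.29575052]), array([0.53868232, 0.27868093])] [0.57300201 0.28721573] 0.0707300328692389
plate normal -76.03469402195282 tube -77.10649311207057 -75.9367324617173
foot -166.13630708227754
block [array([0.62173184, 0.21032118]), array([0.63038414, 0.13941365]), array([0.5714757 , 0.13174557]), array([0.56258908, 0.20393563])] [0.59654519 0.17135401] [np.float64(0.05948647609077441), np.float64(0.07143346278672273), np.float64(0.059405422506180784), np.float64(0.07273498192699158)] [np.float64(6.162260344589094), np.float64(-83.04302653202026), np.float64(-172.5835343203888), np.float64(97.0178194154621)]
```

{"name": "apply_moves", "arguments": {"rows": [[[0.1934, -0.1337, 0, 0, 0, -0.0813, 1], [0.1934, -0.1337, 0, 0, 0, -0.0813, 1], [0.1934, -0.1337, 0, 0, 0, -0.0813, 1], [0.1934, -0.1337, 0, 0, 0, -0.0813, 1], [0.1934, -0.1337, 0, 0, 0, -0.0813, 1], [0.1934, -0.1337, 0, 0, 0, -0.0813, 1], [0.1934, -0.1337, 0, 0, 0, -0.0813, 1], [0.1934, -0.1337, 0, 0, 0, -0.0813, 1], [0, 0, -0.24, 0, 0, 0, 1], [0, 0, -0.24, 0, 0, 0, 1]]]}}

```text
time: 1.45
ee_pos: [0.5699, 0.3035, 0.1097]
tcp_rot: [-2.469, 1.941, 0.001]
force: [-0.0, 1.8, -0.9]
finger_gap: 0.0002
finger_force: 0.0
```

```bash
python3 - <<'E'
from h import *
s=robot.read_state(); print({k:np.round(v,4) for k,v in s.items()})
c=cam('scene'); i=c['image'][180:270,190:320,::-1]
w=cam('wrist')['image'][:,:,::-1]
cv2.imwrite('pics/a.png',np.vstack([cv2.resize(i,(416,288)),cv2.resize(w,(416,260))]))
E
```

```text
{'time': np.float64(1.45), 'joint_pos': array([ 7.9840e-01,  1.7820e-01,  1.2700e-02, -4.0000e-04, -1.4043e+00,
       -5.5990e-01]), 'joint_vel': array([ 1.800e-02,  1.416e-01, -7.501e-01, -1.300e-03,  8.639e-01,
        8.000e-04]), 'joint_torque': array([-1.22330e+00, -4.66651e+01,  3.80676e+01,  7.19580e+00,
       -1.26680e+00, -3.70000e-03]), 'ee_pos': array([0.5699, 0.3035, 0.1097]), 'tcp_rot': array([-2.4691e+00,  1.9408e+00,  5.0000e-04]), 'force': array([-0.0341,  1.7931, -0.928 ]), 'ft_torque': array([ 0.0583, -0.0428,  0.0175]), 'finger_force': np.float64(0.0), 'finger_gap': np.float64(0.0002)}
```

View pics/a.png

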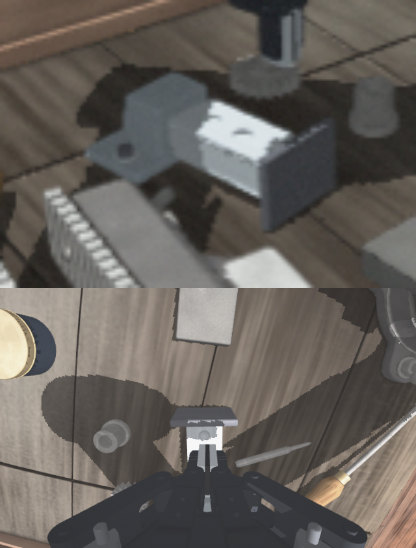

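The wrist view shows the pin at about (315,226) in full-frame pixels, centred ahead of the fingers, with the plate rim just beyond it. I'll check its position before pressing.

```bash
python3 - <<'E'
from h import *
c=cam('wrist'); i=c['image'][:,:,::-1]
print(onz(c,(315,226),.049).round(4), robot.read_state()['ee_pos'].round(4))
cv2.imwrite('pics/w.png',cv2.resize(i[160:280,240:400],(800,600),interpolation=cv2.INTER_CUBIC))
E
```

```text
[0.5671 0.305  0.049 ] [0.5675 0.3027 0.1077]
```

View pics/w.png

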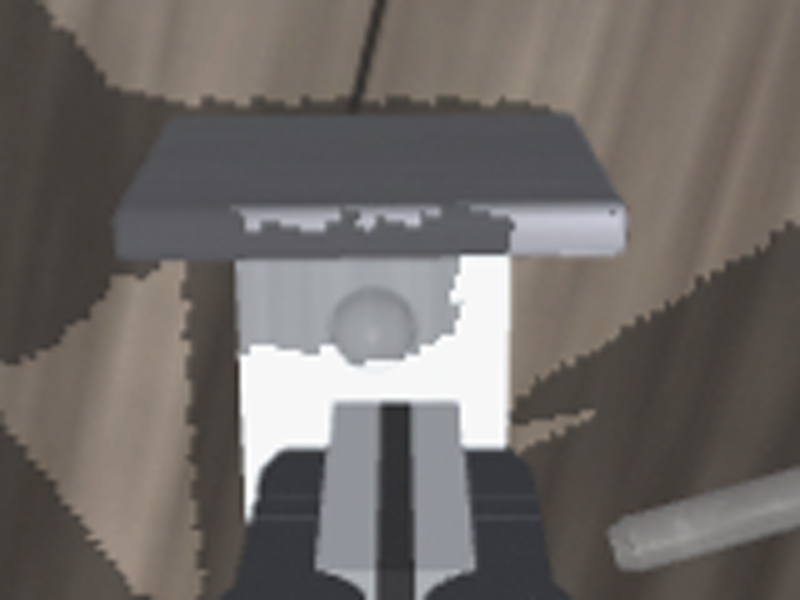

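Pin dome at crop (373,325), with the rim's inner edge at row 257 and the fingertips at row 400. The tip is aligned, and I'll lower it with a small set-back.

{"name": "apply_moves", "arguments": {"rows": [[[0.004, 0.005, -0.2, 0, 0, 0, 1], [0, 0, 0, 0, 0, 0, 1], [0, 0, -0.02, 0, 0, 0, 1], [0, 0, 0, 0, 0, 0, 1]]]}}

```text
time: 2.1
ee_pos: [0.5711, 0.3062, 0.059]
tcp_rot: [-2.47, 1.937, -0.002]
force: [0.1, 0.0, 0.4]
finger_gap: 0.0004
finger_force: 0.0
```

{"name": "apply_moves", "arguments": {"rows": [[[0, 0, 0, 0, 0, 0, 1]]]}}

```text
time: 2.22
ee_pos: [0.5707, 0.3059, 0.0581]
tcp_rot: [-2.47, 1.937, -0.001]
force: [-0.9, 1.2, -0.3]
finger_gap: -0.0001
finger_force: 0.0
```

{"name": "apply_moves", "arguments": {"rows": [[[0, 0, 0, 0, 0, 0, 1]]]}}

```text
time: 2.35
ee_pos: [0.5704, 0.3056, 0.0571]
tcp_rot: [-2.471, 1.939, -0.0]
force: [-0.2, -0.4, 0.2]
finger_gap: 0.0003
finger_force: 0.0
```

{"name": "apply_moves", "arguments": {"rows": [[[-0.008, 0, -0.032, 0, 0, 0, 1], [0, 0, -0.008, 0, 0, 0, 1], [0, 0, -0.006, 0, 0, 0, 1], [0, 0, 0, 0, 0, 0, 1], [0, 0, 0, 0, 0, 0, 1]]]}}

```text
time: 2.98
ee_pos: [0.5681, 0.3055, 0.045]
tcp_rot: [-2.472, 1.939, 0.0]
force: [-1.0, 0.3, 2.1]
finger_gap: 0.0001
finger_force: 1.6
```

{"name": "apply_moves", "arguments": {"rows": [[[0, 0, -0.008, 0, 0, 0, 1], [0, 0, -0.004, 0, 0, 0, 1], [0, 0, 0, 0, 0, 0, 1], [0, 0, 0, 0, 0, 0, 1]]]}}

```text
time: 3.48
ee_pos: [0.5682, 0.3056, 0.0422]
tcp_rot: [-2.472, 1.939, -0.0]
force: [-2.2, 0.8, 4.9]
finger_gap: -0.0002
finger_force: 2.6
```

{"name": "apply_moves", "arguments": {"rows": [[[0.0019, -0.0078, -0.002, 0, 0, 0, 1], [0.0019, -0.0078, 0, 0, 0, 0, 1], [0.0019, -0.0078, 0, 0, 0, 0, 1], [0, 0, 0, 0, 0, 0, 1]]]}}

```text
time: 3.98
ee_pos: [0.5697, 0.3017, 0.0422]
tcp_rot: [-2.47, 1.936, 0.002]
force: [-2.5, 5.4, 5.4]
finger_gap: 0.0005
finger_force: 4.5
```

{"name": "apply_moves", "arguments": {"rows": [[[0.0019, -0.0078, 0, 0, 0, 0, 1], [0.0019, -0.0078, 0, 0, 0, 0, 1], [0, 0, 0, 0, 0, 0, 1], [0, 0, 0, 0, 0, 0, 1]]]}}

```text
time: 4.47
ee_pos: [0.57, 0.3007, 0.0422]
tcp_rot: [-2.468, 1.931, 0.006]
force: [-5.3, 13.9, 4.7]
finger_gap: 0.0005
finger_force: 8.4
```

{"name": "apply_moves", "arguments": {"rows": [[[0, 0, -0.008, 0, 0, 0, 1], [0, 0, -0.004, 0, 0, 0, 1], [0, 0, 0, 0, 0, 0, 1]]]}}

```text
time: 4.85
ee_pos: [0.5702, 0.3007, 0.0421]
tcp_rot: [-2.468, 1.93, 0.004]
force: [-13.3, 12.5, 17.2]
finger_gap: -0.0002
finger_force: 12.3
```

{"name": "apply_moves", "arguments": {"rows": [[[0, 0, 0.004, 0, 0, 0, 1], [0.0019, -0.0078, 0, 0, 0, 0, 1], [0.001, -0.0039, 0, 0, 0, 0, 1], [0, 0, 0, 0, 0, 0, 1]]]}}

```text
time: 5.35
ee_pos: [0.5718, 0.2942, 0.042]
tcp_rot: [-2.471, 1.935, -0.002]
force: [-6.3, 0.8, 12.7]
finger_gap: 0.0002
finger_force: 7.5
```

{"name": "apply_moves", "arguments": {"rows": [[[0.0019, -0.0078, 0.022, 0, 0, 0, 1], [0.0029, -0.0117, 0, 0, 0, 0, 1], [0.0029, -0.0117, 0, 0, 0, 0, 1], [0.0029, -0.0117, 0, 0, 0, 0, 1], [0.0029, -0.0117, 0, 0, 0, 0, 1], [0, 0, 0, 0, 0, 0, 1]]]}}

```text
time: 6.1
ee_pos: [0.5744, 0.2782, 0.0439]
tcp_rot: [2.47, -1.939, -0.0]
force: [-0.6, 1.0, -0.4]
finger_gap: -0.0002
finger_force: 0.0
```

{"name": "apply_moves", "arguments": {"rows": [[[0.0014, -0.0058, 0, 0, 0, 0, 1], [0.0014, -0.0058, 0, 0, 0, 0, 1], [0.0014, -0.0058, 0, 0, 0, 0, 1], [0.0014, -0.0058, 0, 0, 0, 0, 1], [0, 0, 0, 0, 0, 0, 1]]]}}

```text
time: 6.72
ee_pos: [0.5758, 0.2738, 0.0446]
tcp_rot: [-2.472, 1.939, 0.001]
force: [-1.1, 3.7, -1.6]
finger_gap: 0.0002
finger_force: 1.9
```

{"name": "apply_moves", "arguments": {"rows": [[[0.001, -0.0039, 0, 0, 0, 0, 1], [0.001, -0.0039, 0, 0, 0, 0, 1], [0.001, -0.0039, 0, 0, 0, 0, 1], [0, 0, 0, 0, 0, 0, 1], [0, 0, 0, 0, 0, 0, 1]]]}}

```text
time: 7.35
ee_pos: [0.576, 0.2734, 0.0446]
tcp_rot: [-2.471, 1.935, 0.005]
force: [-3.4, 11.0, -0.8]
finger_gap: 0.0002
finger_force: 5.8
```

{"name": "apply_moves", "arguments": {"rows": [[[-0.004, 0.0156, 0, 0, 0, 0, 1], [0, 0, 0.2, 0, 0, 0, 1], [0.0422, -0.2065, 0.1, 0, 0, -0.036, 0], [0.0422, -0.2065, 0, 0, 0, -0.036, 0], [0, 0, 0, 0, 0, 0, 0], [0, 0, 0, 0, 0, 0, 0]]]}}

```text
time: 8.1
ee_pos: [0.5969, 0.1704, 0.1198]
tcp_rot: [2.357, -2.076, 0.001]
force: [-0.2, -0.5, 0.3]
finger_gap: 0.0723
finger_force: 0.0
```

```bash
python3 - <<'E'
from h import *
s=robot.read_state();print(s['ee_pos'],s['tcp_rot'],s['finger_gap'])
c=cam('scene'); i=c['image'][190:290,200:360,::-1]
t=cam('top')['image'][190:290,235:405,::-1]
cv2.imwrite('pics/b.png',np.vstack([cv2.resize(i,(480,300),interpolation=cv2.INTER_CUBIC),cv2.resize(t,(480,282),interpolation=cv2.INTER_CUBIC)]))
cam('wrist','w2.png')
E
```

```text
[0.59692736 0.17036718 0.11978431] [ 2.35682387e+00 -2.07617503e+00  6.50554926e-04] 0.07231980193953676
```

View pics/b.png

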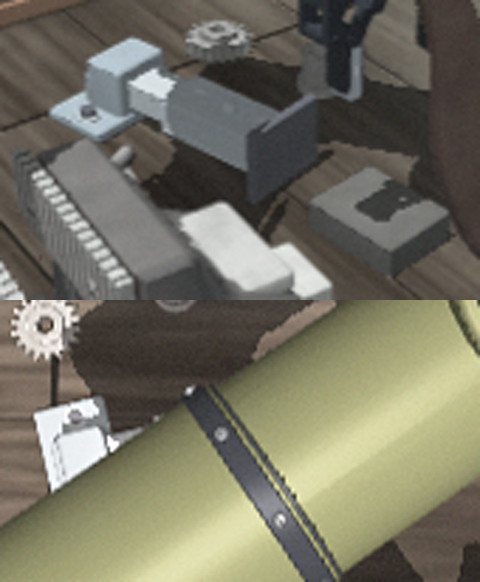

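View pics/w2.png

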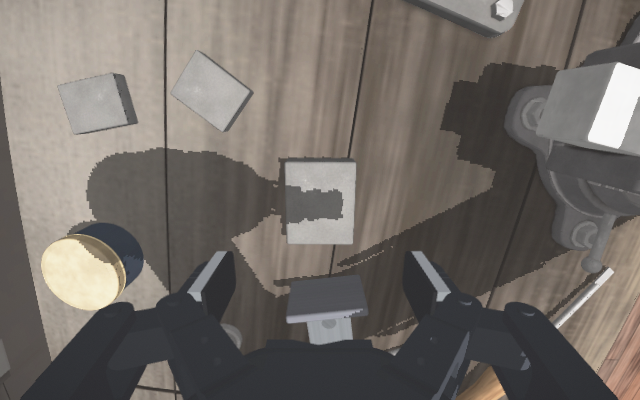

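The scene shows the tube extended. In the wrist view the block's top corners are about (285,163), (355,160), (353,244) and (287,244), with the plate rim at (327,310). Next I'll compute the block's offset.

```bash
python3 - <<'E'
from h import *
c=cam('wrist')
B=np.array([onz(c,p,.024)[:2] for p in [(286,163),(355,160),(353,244),(287,244)]])
A=lambda v:np.degrees(np.arctan2(v[1],v[0]))
print(B.mean(0),[(np.linalg.norm(B[i]-B[i-1]).round(4),A(B[i]-B[i-1]).round(1)) for i in range(4)])
P=[onz(c,p,.058)[:2] for p in [(288,319),(368,313)]];print('rim inner',P,np.mean(P,0),A(P[1]-P[0]))
print(robot.read_state()['ee_pos'])
E
```

```text
[0.59597279 0.17229504] [(np.float64(0.0727), np.float64(-83.8)), (np.float64(0.0565), np.float64(-170.1)), (np.float64(0.0752), np.float64(98.1)), (np.float64(0.0589), np.float64(7.4))]
rim inner [array([0.61130392, 0.26520178]), array([0.54565662, 0.25069246])] [0.57848027 0.25794712] -167.5368863783268
[0.59665993 0.17174716 0.11955554]
```

{"name": "apply_moves", "arguments": {"rows": [[[0, 0, -0.22, 0, 0, 0, 0], [0, 0, -0.22, 0, 0, 0, 0], [0, 0, -0.012, 0, 0, 0, 0], [0, 0, 0, 0, 0, 0, 0]]]}}

```text
time: 8.8
ee_pos: [0.598, 0.1717, 0.0089]
tcp_rot: [-2.358, 2.073, -0.003]
force: [0.5, 0.2, 0.7]
finger_gap: 0.0854
finger_force: 0.0
```

{"name": "apply_moves", "arguments": {"rows": [[[0, 0, 0, 0, 0, 0, 1], [0, 0, 0, 0, 0, 0, 1], [0, 0, 0, 0, 0, 0, 1], [0, 0, 0, 0, 0, 0, 1], [0, 0, 0, 0, 0, 0, 1]]], "squeeze": 25}}

```text
time: 9.43
ee_pos: [0.5977, 0.1717, 0.0097]
tcp_rot: [-2.357, 2.073, -0.002]
force: [-3.3, 0.2, 5.9]
finger_gap: 0.0592
finger_force: 27.3
```

{"name": "apply_moves", "arguments": {"rows": [[[-0.0063, 0.036, 0, 0, 0, 0.018, 1], [-0.0063, 0.036, 0, 0, 0, 0.018, 1], [-0.0063, 0.036, 0, 0, 0, 0.018, 1], [-0.0063, 0.036, 0, 0, 0, 0.018, 1], [0, 0, 0, 0, 0, 0, 1], [0, 0, 0, 0, 0, 0, 1]]]}}

```text
time: 10.18
ee_pos: [0.5919, 0.2074, 0.0097]
tcp_rot: [-2.47, 1.937, -0.003]
force: [-1.1, -1.5, 5.4]
finger_gap: 0.0592
finger_force: 27.3
```

{"name": "apply_moves", "arguments": {"rows": [[[-0.0019, 0.0078, 0, 0, 0, 0, 1], [-0.0019, 0.0078, 0, 0, 0, 0, 1], [-0.0019, 0.0078, 0, 0, 0, 0, 1], [0, 0, 0, 0, 0, 0, 1]]]}}

```text
time: 10.68
ee_pos: [0.5908, 0.212, 0.0097]
tcp_rot: [-2.47, 1.939, -0.005]
force: [1.4, -6.3, 5.6]
finger_gap: 0.0591
finger_force: 27.3
```

{"name": "apply_moves", "arguments": {"rows": [[[-0.0014, 0.0058, 0, 0, 0, 0, 1], [-0.0014, 0.0058, 0, 0, 0, 0, 1], [0, 0, 0, 0, 0, 0, 1], [0, 0, 0, 0, 0, 0, 1]]]}}

```text
time: 11.18
ee_pos: [0.5901, 0.2148, 0.0097]
tcp_rot: [-2.47, 1.939, -0.005]
force: [1.1, -6.0, 5.6]
finger_gap: 0.059
finger_force: 27.3
```

{"name": "apply_moves", "arguments": {"rows": [[[-0.001, 0.0039, 0, 0, 0, 0, 1], [-0.001, 0.0039, 0, 0, 0, 0, 1], [-0.001, 0.0039, 0, 0, 0, 0, 1], [0, 0, 0, 0, 0, 0, 1]]]}}

```text
time: 11.68
ee_pos: [0.5895, 0.2174, 0.0096]
tcp_rot: [-2.47, 1.939, -0.006]
force: [1.8, -6.1, 5.5]
finger_gap: 0.0594
finger_force: 27.3
```

{"name": "apply_moves", "arguments": {"rows": [[[-0.001, 0.0039, 0, 0, 0, 0, 1], [-0.001, 0.0039, 0, 0, 0, 0, 1], [0, 0, 0, 0, 0, 0, 1]]]}}

```text
time: 12.05
ee_pos: [0.5892, 0.2186, 0.0096]
tcp_rot: [-2.47, 1.94, -0.007]
force: [2.9, -9.2, 5.2]
finger_gap: 0.0594
finger_force: 27.2
```

{"name": "apply_moves", "arguments": {"rows": [[[-0.001, 0.0039, 0, 0, 0, 0, 1], [-0.001, 0.0039, 0, 0, 0, 0, 1], [0, 0, 0, 0, 0, 0, 1]]]}}

```text
time: 12.42
ee_pos: [0.589, 0.219, 0.0096]
tcp_rot: [2.469, -1.94, 0.009]
force: [4.7, -14.1, 5.0]
finger_gap: 0.0595
finger_force: 27.2
```

{"name": "apply_moves", "arguments": {"rows": [[[-0.001, 0.0039, 0, 0, 0, 0, 1], [0, 0, 0, 0, 0, 0, 1], [0, 0, 0, 0, 0, 0, 0], [0, 0, 0, 0, 0, 0, 0], [0, 0, 0, 0, 0, 0, 0], [0, 0, 0, 0, 0, 0, 0]]]}}

```text
time: 13.18
ee_pos: [0.5863, 0.2241, 0.0068]
tcp_rot: [-2.472, 1.938, 0.0]
force: [0.5, 0.3, 0.8]
finger_gap: 0.0856
finger_force: 0.0
```

{"name": "apply_moves", "arguments": {"rows": [[[0, 0, 0.2, 0, 0, 0, 0], [0, 0, 0.2, 0, 0, 0, 0], [0, 0, 0, 0, 0, 0, 0]]]}}

```text
time: 13.55
ee_pos: [0.5888, 0.225, 0.1127]
tcp_rot: [-2.466, 1.933, -0.006]
force: [-0.4, -0.8, -0.1]
finger_gap: 0.0853
finger_force: 0.0
```

```bash
python3 - <<'E'
from h import *
c=cam('wrist'); w=c['image'][:,:,::-1]; np.savez('pics/w3.npz',**{k:c[k] for k in c})
i=cam('scene')['image'][190:290,200:360,::-1]
cv2.imwrite('pics/c.png',np.vstack([cv2.resize(i,(480,300),interpolation=cv2.INTER_CUBIC),cv2.resize(w[80:267],(480,280))]))
cv2.imwrite('pics/d.png',cv2.resize(w[130:330,230:430],(600,600),interpolation=cv2.INTER_CUBIC))
E
```

```text
(no output)
```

View pics/d.png

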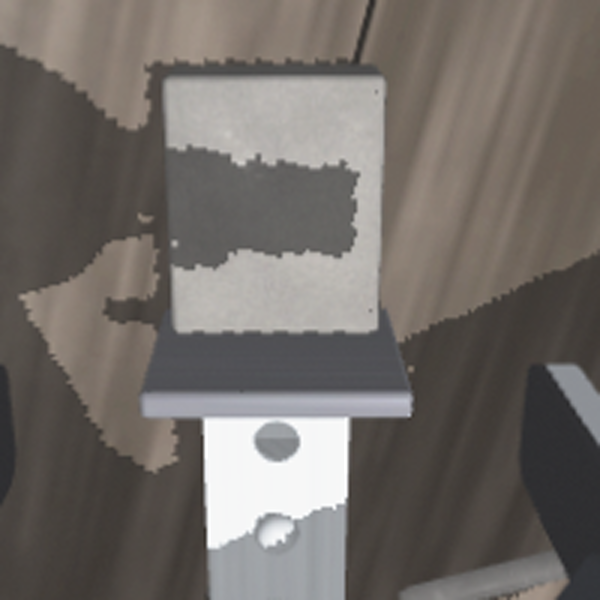

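The pin's dome stands in the second hole at crop (277,530) and the first hole is empty at (277,441). The block's edge at row 333 is parallel to the plate. I'll check the gap numerically and take one scene look.

```bash
python3 - <<'E'
from h import *
c=dict(np.load('pics/w3.npz'))
f=lambda x,y,z: onz(c,((x+.5)/3-.5+230,(y+.5)/3-.5+130),z)[:2]
b=[f(175,333,.024),f(379,332,.024)]; p=[f(143,392,.058),f(408,391,.058)]; h=[f(277,441,.042),f(277,530,.042)]
far=[f(164,75,.024),f(385,75,.024)]
A=lambda v:np.degrees(np.arctan2(v[1],v[0]))
a=np.array([.2385,-.971]);n=np.array([.971,.2385])
print('ang',A(b[1]-b[0]),A(p[1]-p[0]),A(far[1]-far[0]))
print('gap mm',1e3*(np.mean(b,0)-np.mean(p,0))@a,'lat',1e3*(np.mean(b,0)-np.mean(p,0))@n,'hole pitch',1e3*np.linalg.norm(h[0]-h[1]),'blk len',np.linalg.norm(np.mean(b,0)-np.mean(far,0)))
E
```

```text
ang -165.62800125446196 -165.64946849491517 -166.09813473361837
gap mm 0.4762479306255402 lat -0.4279346902750576 hole pitch 29.42487249137657 blk len 0.07403979390130157
```

View pics/c.png

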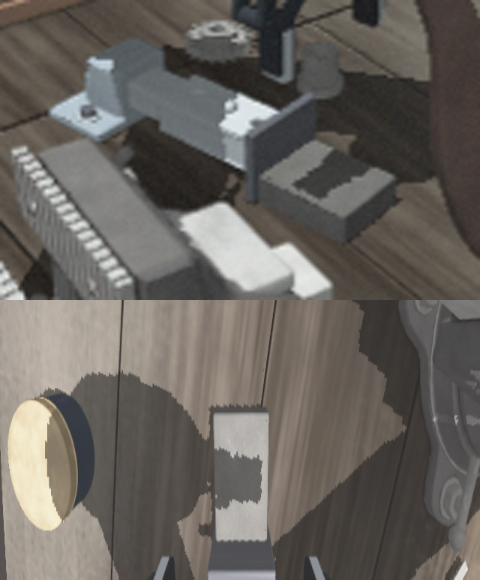

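The scene shows the block lying flush against the plate, in line with the tube, with the pin in the next hole. I'm handing it in.

```bash
python3 -c "
from bench import robot
print(robot.job_done())"
```

```text
the job is handed in; nothing more can be done
None
```

The length stop is one hole longer with the pin up in the next hole, and the largest steel block lies against the stop plate in line with the tube (measured gap about 0.5 mm, within camera error); I handed it in at about 14 s, and no verdict came back.

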